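Change over the jars in a thaw station

ROBOT

A 6-joint arm with a two-finger parallel gripper is mounted at the origin on the work surface. World frame = base frame: x ahead of the robot, y to its left, z up, the work surface at z = 0. Lengths are in m, angles in degrees, forces in N, time in s.
With the tool pointing down it reaches from about 0.375 to 0.75 m from the base axis. Payload 9 kg.
Tool frame: the origin (TCP) lies at the very end of the fingers, on their centre line; the grasp point (between the pads) lies 19 mm behind it (arm.grip_point_offset is the z of the grasp point in the tool frame, in m); z points along the fingers, y is the line along which they close (so a half turn about z gives the same grasp; the last joint's range is limited). The gripper opens to 85 mm and grips with 20 to 120 N. Pads are 22 mm wide; open, the fingers measure 114 mm over their backs; the gripper's body (76 mm by 85 mm) begins 54 mm behind the grasp point. The pads swing forward as they close: fully open they stand 13 mm farther back than shut.
Start: joints at [-83.405, 5.964, 5.575, 89.605, 0, 77.527], TCP at [0.196, -0.567, 0.231] pointing down, gripper open.
Joint ranges: [-171.21, 171.21], [-48.23, 106.86], [-62.78, 66.21], [-105.2, 120.99], [-86.42, 89.51], [-180, 180]. Speed limits (degrees/s): [127.2, 127.2, 147.25, 180, 180, 180].

INTERFACE

Orientations are given as [roll, pitch, yaw] about the fixed x, y, z axes, in that order (R = Rz(yaw) Ry(pitch) Rx(roll)).
In Python, from station import arm, eyes, models gives the robot as it stands.
- The arm moves only by the shell command python3 -m creep 'ROWS'. ROWS is JSON, a list that holds one entry, the list of rows, each a list of 5 numbers: the opening, from 0 (shut) to 1 (fully open), then the shift along the tool's x, y, z in m, then the turn about the tool's z in rad. In form: [[[hand, x, y, z, roll], ...]]. A call has exactly 5 rows; each row shifts and turns the commanded pose from where the row before left it, along the tool's axes as they then stand; what a row does not reach is not made up. A row lasts 1/10 s, in which the tool goes at most 50 mm and 8.59 degrees, less where a joint would pass 70% of its speed; a pose out of reach is approached as far as the arm can. A call with a gripper value outside its range is refused whole. The fingers move at their own pace and stop on an object; the grip force is fixed at half the most. Time passes only in rows, so rows that do not move let the fingers close, or fill a call up. It gives the time, the measured TCP pose, the force, the opening and the grip force at its end, in the units of the state.
- arm.observe(): the state, without advancing time (a new reading comes with each control period).
- eyes.capture(name): name is "scene" or "side" or "wrist"; returns the picture (420x560x3 uint8, red, green, blue); there is no depth.
- eyes.camera_params(name): a dict with "fx", "fy", "cx", "cy" (pixels), "k1" (the pictures are not rectified: a ray, as slopes to the right and down, at radius r is drawn at 1 + k1 r^2 times it, then the intrinsics apply), "R" (3x3) and "t" (3): a world point X has camera coordinates R X + t. Camera axes: x right, y down, z forward; pixel columns grow to the right and rows downward; lengths in m; the calibration is good to about 2 mm. A picture is of the moment at which its call begins: read the wrist's pose just before it. camera_params takes no time and is no camera call; for the wrist camera it gives the pose at the moment of the call.
- arm.sign_off(): hands the job in; it is judged then, once.
Trained networks look in the newest picture that a camera, given by its name, has taken for a name from the list of things; names that differ only in an ending like _2 or _b are one class to them, and where a whole thing is asked for, a point or a joint stands for the part that bears it (a point fixed in the world has none). Each returns a list of dicts, best first, with "score" (0 to 1); they miss things now and then, are a little off and sometimes report something else, mostly with a low value. They report only what shows in the picture. A call takes as long as a camera call. They do not tell look-alikes from the thing itself.
- models.search_frame(target, camera): "point" ([column, row] in pixels, amid what is visible of it).
- models.tip_of(target, camera): "point" ([column, row] in pixels: a listed point, or the origin of a listed thing).
The state is a dict: "t": time; "qpos": joint angles; "dq": joint speeds; "joint_torque": joint torques, N m; "tcp_pos": TCP position; "tcp_rot": TCP orientation; "force": force on the tool from outside, world axes, zero at the start; "torque": the same for the moment, N m; "gripper_width": finger opening in m; "grasp_force": force on a finger pad.
Only numpy, scipy, OpenCV 4.12 (cv2) and the standard library are available. Lean on these libraries where they do the work, as an engineer would, in place of code of your own. Each camera call takes 0.05 s, during which the arm holds its last target. There are 200 camera calls.

TASK

The thaw station is still running a program, its middle key being down. First press its wide off key so that the middle key pops up, then move every short jar from its cups to stand upright on the steel tray and seat every tall jar from the bench fully home in a cup of its own; finally start the program of the narrow key farthest from the off key by pressing it down until it latches and the off key pops up. Leave the other things on the bench where they are.

Things in the scene. Friction and masses are not known exactly. Their poses are not given: they have to be found in the camera images.
- station: White thaw station, fixed, 330 mm wide (y), 265 deep; origin under its middle, x away from the robot, y to its left. Front (x -140 to -15 mm), 45 mm high, has three white keys 60 mm deep, 12 apart: wide off key at +y, two narrow program keys. Behind, on a 35 mm high deck, three tapered cups 100 mm apart. Keys interlock: pressing one down latches it and pops up the one that was down; always one is down.
- key_off (a joint): Travel of the wide off key (70 mm wide), at the left end of the row as the robot sees it: 0 = up, 0.008 m = latched down. Pressing straight down takes about 4 N at first and then snaps down to a hard stop; it stays down when let go.
- key_off_top (a point): Centre of the top face of the wide off key (70 mm wide), at the left end of the row as the robot sees it; it moves with the key: 64 mm above the bench when up, 56 mm when down.
- key_mid (a joint): Travel of the middle key (40 mm wide), a program key: -0.008 m = up, 0 = latched down. Pressing straight down takes about 4 N at first and then snaps down to a hard stop; it stays down when let go.
- key_mid_top (a point): Centre of the top face of the middle key (40 mm wide), a program key; it moves with the key: 64 mm above the bench when up, 56 mm when down.
- key_end (a joint): Travel of the key at the right end of the row (40 mm wide), farthest from the wide one, a program key: 0 = up, 0.008 m = latched down. Pressing straight down takes about 4 N at first and then snaps down to a hard stop; it stays down when let go.
- key_end_top (a point): Centre of the top face of the key at the right end of the row (40 mm wide), farthest from the wide one, a program key; it moves with the key: 64 mm above the bench when up, 56 mm when down.
- cup1 (a point): Centre of the inner floor of the left cup (as the robot sees it), 40 mm above the bench; z up. The cup is 51 mm across inside at the floor, 68 mm at the rim 38 mm higher; wall 4 mm. It fits the jars' taper with about 1.5 mm play all round; fully home, a jar's foot stands on this floor.
- cup2 (a point): Centre of the inner floor of the middle cup (as the robot sees it), 40 mm above the bench; z up. The cup is 51 mm across inside at the floor, 68 mm at the rim 38 mm higher; wall 4 mm. It fits the jars' taper with about 1.5 mm play all round; fully home, a jar's foot stands on this floor.
- cup3 (a point): Centre of the inner floor of the right cup (as the robot sees it), 40 mm above the bench; z up. The cup is 51 mm across inside at the floor, 68 mm at the rim 38 mm higher; wall 4 mm. It fits the jars' taper with about 1.5 mm play all round; fully home, a jar's foot stands on this floor.
- tall1_mid (a point): Point on the axis of a tall jar half-way up, 52 mm above its foot; z along its axis, up. Round, 104 mm high: weighted flat base 48 mm across, taper to 66 mm across at 40 mm up, straight body, and on top a white cap 48 mm across, 34 mm high, to grip. 0.28 kg. Starts on the bench at the left; may be absent.
- tall2_mid (a point): Point on the axis of a tall jar half-way up, 52 mm above its foot; z along its axis, up. Round, 104 mm high: weighted flat base 48 mm across, taper to 66 mm across at 40 mm up, straight body, and on top a white cap 48 mm across, 34 mm high, to grip. 0.28 kg. Starts on the bench at the left; may be absent.
- tall3_mid (a point): Point on the axis of a tall jar half-way up, 52 mm above its foot; z along its axis, up. Round, 104 mm high: weighted flat base 48 mm across, taper to 66 mm across at 40 mm up, straight body, and on top a white cap 48 mm across, 34 mm high, to grip. 0.28 kg. Starts on the bench at the left; may be absent.
- short1_mid (a point): Point on the axis of a short jar half-way up, 42 mm above its foot; z along its axis, up. Round, 84 mm high: weighted flat base 48 mm across, taper to 66 mm across at 40 mm up, straight body, and on top a white cap 48 mm across, 34 mm high, to grip. 0.2 kg. Starts fully home in a cup; may be absent.
- short2_mid (a point): Point on the axis of a short jar half-way up, 42 mm above its foot; z along its axis, up. Round, 84 mm high: weighted flat base 48 mm across, taper to 66 mm across at 40 mm up, straight body, and on top a white cap 48 mm across, 34 mm high, to grip. 0.2 kg. Starts fully home in a cup; may be absent.
- short3_mid (a point): Point on the axis of a short jar half-way up, 42 mm above its foot; z along its axis, up. Round, 84 mm high: weighted flat base 48 mm across, taper to 66 mm across at 40 mm up, straight body, and on top a white cap 48 mm across, 34 mm high, to grip. 0.2 kg. Starts fully home in a cup; may be absent.
- tray_in (a point): Centre of the inner floor of the open steel tray, fixed to the bench at the robot's right; floor 5 mm above the bench, inside 260 mm along its x by 130 mm along its y, rim 9 mm above the floor.
- beaker: Bystander: glass beaker, 70 mm across, 85 mm high; origin at its underside. Leave it alone.
- marker: Bystander: black marker pen, lying, about 120 mm long; origin at its underside. Leave it alone.
- wash: Bystander: white wash bottle, 64 mm across, 170 mm high; origin at its underside. Leave it alone.
- reel: Bystander: reel of paper labels lying flat, 80 mm across, 25 mm high; origin at its underside. Leave it alone.
- timer: Bystander: white bench timer, 70 x 70 x 30 mm; origin at its underside. Leave it alone.
- reagent: Bystander: amber reagent jar with black lid, 60 mm across, 120 mm high; origin at its underside. Leave it alone.
There are look-alikes about, which are no part of the job. Leave any green or yellow look-alike of the part that bears short2_mid alone.

How it is judged:
By the outcome, as a careful person would: the job done as asked, in the order asked, and still so for the second after the job is handed in, with the robot touching nothing.
Of tall1, tall2, tall3 only 2 to 3 are there at a start; the rules pass over those that are not, and their reading is None.
Of short1, short2, short3 only 2 to 3 are there at a start; the rules pass over those that are not, and their reading is None.
At some moment in a run one of tall1, tall2, tall3 may be knocked a few centimetres aside while the robot is not near it.
It also fails if it takes over 210 s, if anything falls off the work surface, if the arm or the gripper's body presses on something with over 40 N, if the wrist force passes 120 N, or if a joint passes its speed limit or range.

## Working session

There is one attempt and no reset: what is moved stays moved. The work goes in short steps, Python scripts to look and compute and a shell command to move; the robot and the scene stay as the last step left them, time stands still between calls to the robot, and variables do not carry over. Pictures are saved under pics/ and viewed, at most 14 in all, crops included, and the job is handed in when it is done.

```bash
ls; mkdir -p pics; cat > h.py <<'E'
import numpy as np, cv2, os, json
from station import arm, eyes, models
from scipy.spatial.transform import Rotation as Ro
def ray(cam,px,P=None):
    P=P or eyes.camera_params(cam)
    d=np.array([(px[0]-P["cx"])/P["fx"],(px[1]-P["cy"])/P["fy"]]); u=d.copy()
    for _ in range(20): u=d/(1+P["k1"]*(u@u))
    R=np.array(P["R"]);t=np.array(P["t"])
    return -R.T@t, R.T@np.array([u[0],u[1],1.])
def at_z(cam,px,z,P=None):
    o,d=ray(cam,px,P); return o+d*(z-o[2])/d[2]
def proj(cam,X,P=None):
    P=P or eyes.camera_params(cam)
    c=np.array(P["R"])@np.array(X)+np.array(P["t"]); u=c[:2]/c[2]; u=u*(1+P["k1"]*(u@u))
    return u*[P["fx"],P["fy"]]+[P["cx"],P["cy"]]
def tri(c1,p1,c2,p2):
    o1,d1=ray(c1,p1);o2,d2=ray(c2,p2)
    s=np.linalg.lstsq(np.c_[d1,-d2],o2-o1,rcond=None)[0]
    a=o1+d1*s[0];b=o2+d2*s[1]; return (a+b)/2,np.linalg.norm(a-b)
def save(im,n): cv2.imwrite("pics/"+n,cv2.cvtColor(im,cv2.COLOR_RGB2BGR))
def delta(target):
    "tool-frame shift from measured tcp to the world target"
    s=arm.observe(); R=Ro.from_euler("xyz",s["tcp_rot"],degrees=True)
    return R.inv().apply(np.array(target)-s["tcp_pos"])
E
python3 - <<'E'
from h import *
s=arm.observe();print(s["tcp_pos"],s["tcp_rot"],s["t"],s["gripper_width"],s["force"])
for c in("scene","side"):
    save(eyes.capture(c),c+"0.png")
Z=dict(key_off_top=.064,key_mid_top=.056,key_end_top=.064,cup1=.04,cup2=.04,cup3=.04,tall1_mid=.052,short1_mid=.082,tray_in=.005)
for n,z in Z.items():
    for c in("scene","side"):
        for r in models.tip_of(n,c)[:5]:
            print(n,c,np.round(r["score"],2),np.round(r["point"]),np.round(at_z(c,r["point"],z),3))
print(arm.observe()["t"])
E
```

```text
pics
[ 0.19598469 -0.56675523  0.23054575] [-1.79929102e+02 -1.70147725e-02  1.90697313e+01] 0.0 0.08537014840679633 [ 0.01250081 -0.2956055  -1.15542058]
key_off_top scene 0.9 [282. 201.] [0.465 0.03  0.064]
key_off_top side 0.73 [311. 220.] [0.454 0.021 0.064]
key_mid_top scene 0.75 [259. 206.] [ 0.474 -0.036  0.056]
key_mid_top scene 0.47 [269. 242.] [ 0.609 -0.017  0.056]
key_mid_top scene 0.41 [233. 248.] [ 0.622 -0.111  0.056]
key_mid_top side 0.82 [306. 208.] [ 0.472 -0.034  0.056]
key_end_top scene 0.52 [239. 204.] [ 0.467 -0.091  0.064]
key_end_top scene 0.21 [232. 236.] [ 0.589 -0.113  0.064]
key_end_top side 0.85 [311. 191.] [ 0.463 -0.098  0.064]
cup1 scene 0.92 [234. 250.] [ 0.616 -0.109  0.04 ]
cup1 scene 0.64 [308. 241.] [0.596 0.09  0.04 ]
cup1 side 0.69 [248. 243.] [0.611 0.093 0.04 ]
cup1 side 0.65 [255. 212.] [ 0.611 -0.023  0.04 ]
cup1 side 0.61 [256. 190.] [ 0.623 -0.114  0.04 ]
cup2 scene 0.92 [234. 250.] [ 0.616 -0.109  0.04 ]
cup2 scene 0.64 [308. 241.] [0.596 0.09  0.04 ]
cup2 side 0.69 [248. 243.] [0.611 0.093 0.04 ]
cup2 side 0.65 [255. 212.] [ 0.611 -0.023
[... 245 characters left out ...]
3  0.04 ]
cup3 side 0.61 [256. 190.] [ 0.623 -0.114  0.04 ]
tall1_mid scene 0.86 [371. 188.] [0.412 0.303 0.052]
tall1_mid side 0.83 [319. 317.] [0.417 0.303 0.052]
short1_mid scene 0.77 [310. 230.] [0.594 0.094 0.082]
short1_mid scene 0.21 [167. 290.] [ 0.768 -0.274  0.082]
short1_mid side 0.8 [247. 230.] [0.612 0.085 0.082]
short1_mid side 0.34 [254. 214.] [0.603 0.029 0.082]
short1_mid side 0.31 [248. 242.] [0.601 0.126 0.082]
tray_in scene 0.82 [154. 228.] [ 0.492 -0.34   0.005]
tray_in side 0.65 [197. 209.] [ 0.789 -0.058  0.005]
tray_in side 0.61 [307. 155.] [ 0.491 -0.343  0.005]
tray_in side 0.34 [279. 223.] [ 0.547 -0.022  0.005]
tray_in side 0.18 [371. 296.] [0.299 0.205 0.005]
1.0
```

```bash
python3 - <<'E'
import cv2
for c in("scene","side"):
    cv2.imwrite(f"pics/{c}0b.png",cv2.resize(cv2.imread(f"pics/{c}0.png"),(800,600),interpolation=cv2.INTER_CUBIC))
E
```

```text
(no output)
```

View pics/scene0b.png

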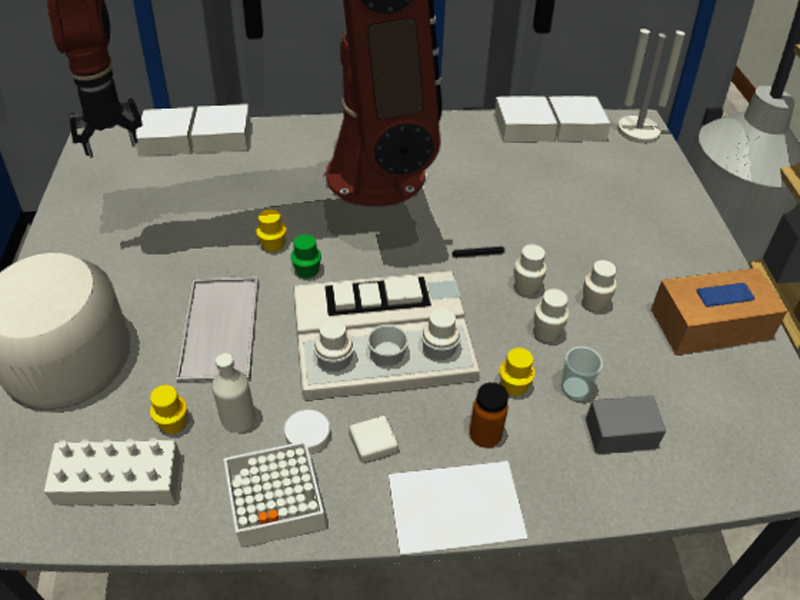

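View pics/side0b.png

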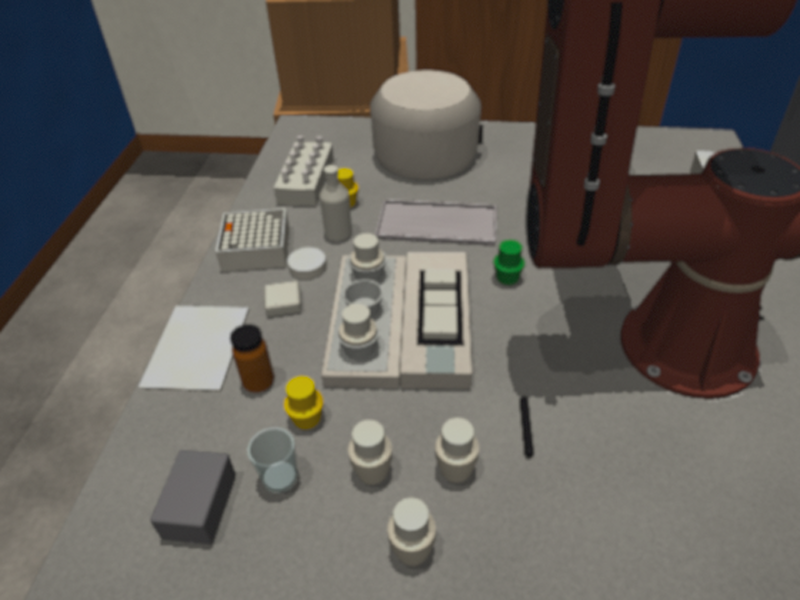

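Scene: three cream tall jars stand at the left (800-px picture: 531,270; 600,287; 551,315). Short white jars sit in the left cup (441,335) and right cup (333,343), and the middle cup (387,345) is empty. The tray is at (218,328). The yellow and green look-alikes stand apart from these. The side view agrees.

I'll turn to yaw 90 (tool x = world y, tool y = world x) and go above the station.

```bash
python3 -m creep '[[[0,0,0,-0.01,-0.124],[0,0,0,-0.01,-0.124],[0,0,0,-0.01,-0.124],[0,0,0,-0.01,-0.124],[0,0,0,-0.01,-0.124]]]' >/dev/null
python3 -m creep '[[[0,0,0,-0.01,-0.124],[0,0,0,-0.01,-0.124],[0,0,0,-0.01,-0.124],[0,0,0,-0.01,-0.124],[0,0,0,-0.01,-0.124]]]'
python3 -m creep '[[[0,0.0345,0.0183,0,0],[0,0.0345,0.0183,0,0],[0,0.0345,0.0183,0,0],[0,0.0345,0.0183,0,0],[0,0.0345,0.0183,0,0]]]'>/dev/null
python3 -m creep '[[[0,0.0345,0.0183,0,0],[0,0.0345,0.0183,0,0],[0,0.0345,0.0183,0,0],[0,0.0345,0.0183,0,0],[0,0.0345,0.0183,0,0]]]'>/dev/null
python3 -m creep '[[[0,0.0345,0.0183,0,0],[0,0.0345,0.0183,0,0],[0,0.0345,0.0183,0,0],[0,0.0345,0.0183,0,0],[0,0.0345,0.0183,0,0]]]'
python3 - <<'E'
from h import *
P=eyes.camera_params("wrist"); im=eyes.capture("wrist")
save(cv2.resize(im,(800,600)),"w1.png")
Z=dict(key_off_top=.064,key_mid_top=.056,key_end_top=.064,cup1=.04,short1_mid=.082)
for n,z in Z.items():
    for r in models.tip_of(n,"wrist")[:4]:
        print(n,np.round(r["score"],2),np.round(r["point"]),np.round(at_z("wrist",r["point"],z,P),3))
# talls by cap top centres, seen by hand in 800px pictures
for a,b in(((533,253),(458,430)),((602,269),(411,511)),((555,297),(369,431))):
    k=.7
    print("tall cap",np.round(at_z("scene",np.array(a)*k,.104),3),np.round(at_z("side",np.array(b)*k,.104),3))
print(arm.observe()["t"])
E
```

```text
t: 2.0
tcp_pos: [0.196, -0.5671, 0.3317]
tcp_rot: [180.0, 0.0, 90.4]
force: [-0.9, -0.3, -0.6]
gripper_width: 0.0
grasp_force: 0.0
t: 3.5
tcp_pos: [0.47, -0.0475, 0.3315]
tcp_rot: [180.0, 0.0, 90.1]
force: [-0.1, -0.5, -0.7]
gripper_width: 0.0001
grasp_force: 0.0
key_off_top 0.87 [275. 111.] [0.466 0.027 0.064]
key_mid_top 0.85 [278. 162.] [ 0.469 -0.037  0.056]
key_end_top 0.75 [277. 202.] [ 0.467 -0.09   0.064]
key_end_top 0.38 [486. 168.] [ 0.742 -0.042  0.064]
cup1 0.88 [385. 143.] [ 0.612 -0.015  0.04 ]
cup1 0.84 [382. 214.] [ 0.619 -0.115  0.04 ]
short1_mid 0.75 [399.  55.] [0.605 0.089 0.082]
tall cap [0.423 0.3   0.104] [0.416 0.299 0.104]
tall cap [0.477 0.432 0.104] [0.471 0.434 0.104]
tall cap [0.549 0.316 0.104] [0.546 0.313 0.104]
3.8
```

View pics/w1.png

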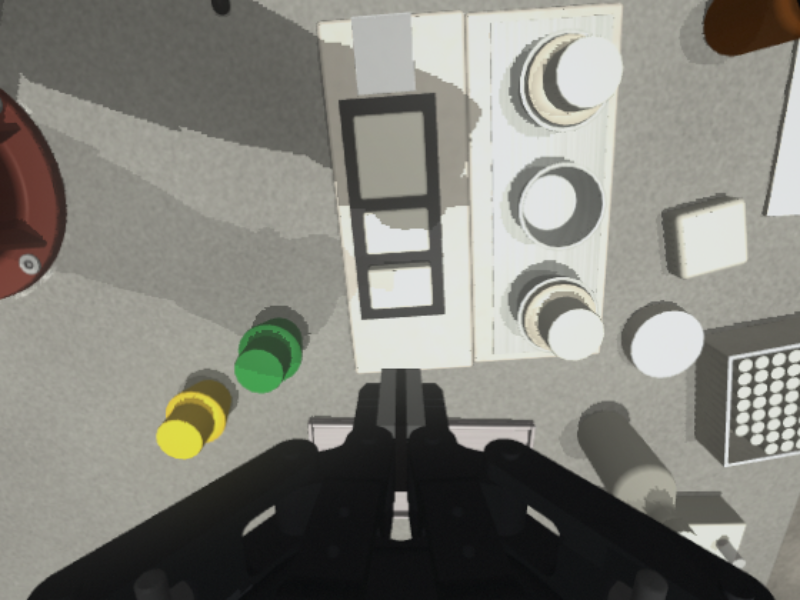

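The wrist picture (800 px) shows the off key at (392,156), mid (397,232), end (401,287), a short cap at (589,72), the empty middle cup with its floor at (549,202), and a short cap at (575,333). Next I'll measure these and start on the off key.

```bash
python3 - <<'E'
from h import *
P=eyes.camera_params("wrist")
for n,p,z in(("off",(391.5,156),.064),("mid",(397,232),.056),("end",(401,287),.064),("s1cap",(589,72),.124),("s3cap",(575,333),.124),("cup2 floor",(549,202),.04),("cup2rim",(562,205),.078)):
    print(n,np.round(at_z("wrist",np.array(p)*.7,z,P),4))
E
python3 -m creep '[[[0,0.015,-0.001,0.045,0],[0,0.015,-0.001,0.045,0],[0,0.015,-0.001,0.045,0],[0,0.015,-0.001,0.045,0],[0,0.0145,-0.001,0.045,0]]]'
python3 -m creep '[[[0,0,0,0.02,0],[0,0,0,0.012,0],[0,0,0,0.002,0],[0,0,0,0,0],[0,0,0,0,0]]]'
```

```text
off [0.4632 0.0268 0.064 ]
mid [ 0.4678 -0.0402  0.056 ]
end [ 0.4715 -0.0907  0.064 ]
s1cap [0.6028 0.0845 0.124 ]
s3cap [ 0.6163 -0.1125  0.124 ]
cup2 floor [ 0.6105 -0.0144  0.04  ]
cup2rim [ 0.6098 -0.0128  0.078 ]
t: 4.3
tcp_pos: [0.464, 0.0247, 0.1047]
tcp_rot: [180.0, 0.0, 90.0]
force: [1.2, -0.2, 0.0]
gripper_width: 0.0001
grasp_force: 0.0
t: 4.8
tcp_pos: [0.4655, 0.0247, 0.074]
tcp_rot: [179.9, 0.0, 90.1]
force: [0.1, 0.4, -0.3]
gripper_width: -0.0001
grasp_force: 0.0
```

```bash
python3 -m creep '[[[0,0,0,0.006,0],[0,0,0,0.004,0],[0,0,0,0.003,0],[0,0,0,0.003,0],[0,0,0,0,0]]]'
python3 -m creep '[[[0,0,0,0.002,0],[0,0,0,0,0],[0,0,0,0,0],[0,0,0,0,0],[0,0,0,0,0]]]'
```

```text
t: 5.3
tcp_pos: [0.4642, 0.0255, 0.0561]
tcp_rot: [-180.0, -0.0, 90.1]
force: [-0.9, 0.1, 0.3]
gripper_width: -0.0
grasp_force: 0.0
t: 5.8
tcp_pos: [0.4644, 0.0255, 0.0558]
tcp_rot: [180.0, 0.0, 90.1]
force: [-7.3, 1.8, 18.2]
gripper_width: 0.0003
grasp_force: 9.2
```

```bash
python3 -m creep '[[[0,0,0,-0.02,0],[0,0,0,-0.03,0],[0.3,0,0,-0.035,0],[1,0,0,-0.035,0],[1,0,0,-0.02,0]]]' >/dev/null
python3 -m creep '[[[1,0.012,0.028,0,0],[1,0.012,0.028,0,0],[1,0.012,0.028,0,0],[1,0.012,0.028,0,0],[1,0.0115,0.027,0,0]]]'
python3 - <<'E'
from h import *
im=eyes.capture("wrist");P=eyes.camera_params("wrist");save(cv2.resize(im,(800,600)),"w2.png")
a=eyes.capture("side"); save(cv2.resize(a[130:290,200:360],(640,640))[:600],"s2.png")
s=arm.observe();print(s["force"],s["tcp_pos"])
for n,z in(("short1_mid",.082),("key_mid_top",.064),("key_off_top",.056)):
    for c in("wrist","side"):
        for r in (models.tip_of(n,c)[:3]): print(n,c,r["score"],np.round(r["point"]),np.round(at_z(c,r["point"],z),3))
E
```

```text
t: 6.8
tcp_pos: [0.6041, 0.0859, 0.1936]
tcp_rot: [-180.0, 0.0, 90.1]
force: [-0.2, -0.8, -0.5]
gripper_width: 0.0854
grasp_force: 0.0
[-0.37826671 -0.27682954 -0.51199026] [0.60474817 0.08628932 0.19208665]
short1_mid wrist 0.66 [285. 285.] [0.61  0.012 0.082]
short1_mid side 0.95 [248. 231.] [0.608 0.09  0.082]
key_mid_top wrist 0.89 [145. 316.] [ 0.467 -0.037  0.064]
key_mid_top side 0.67 [307. 206.] [ 0.469 -0.033  0.064]
key_mid_top side 0.21 [258. 192.] [ 0.611 -0.08   0.064]
key_off_top wrist 0.58 [134. 254.] [0.461 0.028 0.056]
key_off_top side 0.77 [312. 222.] [0.452 0.019 0.056]
```

View pics/w2.png

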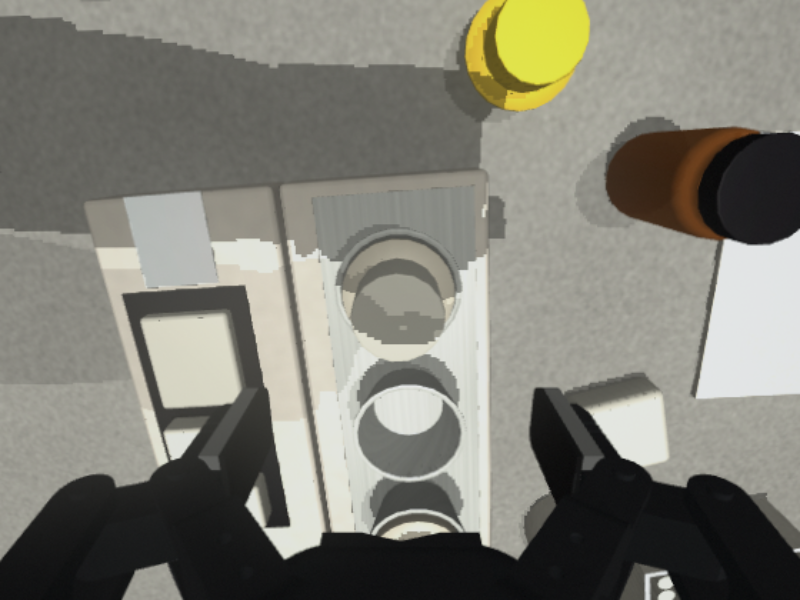

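The short cap is at (397,310), centred between the fingers. The keys look as they should: off sits lower and mid is up. I'll measure the cap and descend.

```bash
python3 - <<'E'
from h import *
for n,p,z in(("s1cap",(397,311),.124),("cup2floor",(409,400),.04),("cup2rim",(411,432),.078)): print(n,np.round(at_z("wrist",np.array(p)*.7,z),4))
E
python3 -m creep '[[[1,0,0,0.03,0],[1,0,0,0.03,0],[1,0,0,0.025,0],[1,0,0,0.01,0],[1,0,0,0.004,0]]]'
```

```text
s1cap [0.6029 0.0904 0.124 ]
cup2floor [ 0.6111 -0.0098  0.04  ]
cup2rim [ 0.6117 -0.0114  0.078 ]
t: 7.7
tcp_pos: [0.6025, 0.085, 0.0948]
tcp_rot: [-179.9, 0.0, 90.1]
force: [-0.8, -0.2, 0.8]
gripper_width: 0.0857
grasp_force: 0.0
```

```bash
python3 -m creep '[[[1,0.0025,0,0,0],[0,0,0,0,0],[0,0,0,0,0],[0,0,0,0,0],[0,0,0,0,0]]]'
python3 -m creep '[[[0,0,0,0,0],[0,0,0,-0.01,0],[0,0,0,-0.02,0],[0,0,0,-0.03,0],[0,0,0,-0.03,0]]]'
```

```text
t: 8.2
tcp_pos: [0.6038, 0.0877, 0.0967]
tcp_rot: [179.9, 0.0, 90.1]
force: [-1.6, 0.2, 6.0]
gripper_width: 0.0465
grasp_force: 61.2
t: 8.7
tcp_pos: [0.6028, 0.0877, 0.1864]
tcp_rot: [-179.9, 0.0, 90.1]
force: [0.3, 0.4, -2.8]
gripper_width: 0.0462
grasp_force: 62.0
```

```bash
python3 -m creep '[[[0,0,0,-0.03,0],[0,-0.03,-0.006,-0.02,0],[0,-0.04,-0.006,0,0],[0,-0.043,-0.006,0,0],[0,-0.043,-0.006,0,0]]]' >/dev/null
python3 -m creep '[[[0,-0.043,-0.006,0,0],[0,-0.043,-0.006,0,0],[0,-0.043,-0.006,0,0],[0,-0.043,-0.006,0,0],[0,-0.04,-0.006,0,0]]]'
python3 - <<'E'
from h import *
im=eyes.capture("wrist");P=eyes.camera_params("wrist");save(cv2.resize(im,(800,600)),"w3.png")
s=arm.observe();print(s["force"],s["tcp_pos"])
a=[at_z("wrist",r["point"],.005,P) for r in models.tip_of("tray_in","wrist")[:2]];print(a)
print([np.round(at_z("wrist",r["point"],.052,P),3) for r in models.tip_of("short1_mid","wrist")[:2]])
print(proj("wrist",[.54,-.34,.005],P)/.7)
E
```

```text
t: 9.7
tcp_pos: [0.5493, -0.2823, 0.2358]
tcp_rot: [180.0, 0.0, 90.1]
force: [0.7, 0.4, -2.1]
gripper_width: 0.0463
grasp_force: 62.2
[-4.25298914 -3.98055591 -3.24750938] [ 0.54804824 -0.28812204  0.23515833]
[array([ 0.49519197, -0.34654044,  0.005     ])]
[array([ 0.504, -0.333,  0.052])]
[389.4585835  310.56154001]
```

View pics/w3.png

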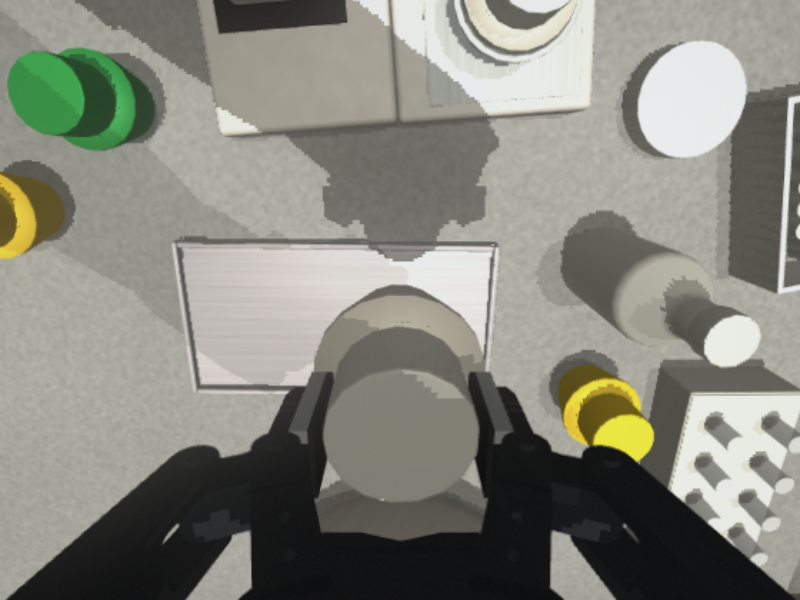

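The jar is held upright. The tray spans about (177,241) to (490,393), so I'll set this jar toward the tray's far end.

```bash
python3 - <<'E'
from h import *
print(arm.observe()["tcp_pos"])
for p in((177,241),(497,244),(195,390)): print(at_z("wrist",np.array(p)*.7,.014))
E
python3 -m creep '[[[0,-0.02,-0.001,0.02,0],[0,0,0,0.03,0],[0,0,0,0.03,0],[0,0,0,0.03,0],[0,0,0,0.03,0]]]'
```

```text
[ 0.54907971 -0.28272793  0.23524349]
[ 0.36932885 -0.27047224  0.014     ]
[ 0.62888667 -0.27367207  0.014     ]
[ 0.36418775 -0.40686686  0.014     ]
t: 10.35
tcp_pos: [0.5493, -0.2993, 0.0946]
tcp_rot: [180.0, -0.0, 90.2]
force: [0.9, -0.6, -2.4]
gripper_width: 0.0462
grasp_force: 62.4
```

```bash
python3 -m creep '[[[0,-0.02,0,0,0],[0,-0.02,0,0,0],[0,0,0,0.02,0],[0,0,0,0.008,0],[0,0,0,0,0]]]'
python3 -m creep '[[[0,0,0,0.003,0],[0,0,0,0.002,0],[0,0,0,0,0],[0,0,0,0,0],[0,0,0,0,0]]]'
```

```text
t: 10.85
tcp_pos: [0.5484, -0.3386, 0.0658]
tcp_rot: [-179.9, -0.1, 90.2]
force: [-0.7, 0.2, -2.9]
gripper_width: 0.0461
grasp_force: 62.7
t: 11.35
tcp_pos: [0.5492, -0.3405, 0.0627]
tcp_rot: [180.0, 0.0, 90.1]
force: [0.3, -0.6, -2.5]
gripper_width: 0.0463
grasp_force: 62.7
```

```bash
python3 -m creep '[[[0,0,0,0.0015,0],[0,0,0,0.001,0],[0,0,0,0.001,0],[0,0,0,0,0],[0,0,0,0,0]]]'
python3 -m creep '[[[0,0,0,0.001,0],[0,0,0,0.001,0],[0,0,0,0,0],[0,0,0,0,0],[0,0,0,0,0]]]'
```

```text
t: 11.85
tcp_pos: [0.5494, -0.3411, 0.0617]
tcp_rot: [179.9, 0.1, 90.1]
force: [-6.5, 3.8, 16.9]
gripper_width: 0.0465
grasp_force: 64.5
t: 12.35
tcp_pos: [0.5494, -0.3414, 0.0616]
tcp_rot: [179.9, 0.2, 90.1]
force: [-12.2, 8.1, 29.8]
gripper_width: 0.0462
grasp_force: 66.0
```

```bash
python3 -m creep '[[[0,0,0,-0.002,0],[1,0,0,0,0],[1,0,0,0,0],[1,0,0,0,0],[1,0,0,-0.005,0]]]'
python3 -m creep '[[[1,0,0,-0.02,0],[1,0,0,-0.03,0],[1,0,0,-0.04,0],[1,0,0,-0.04,0],[1,0,0,-0.04,0]]]'
python3 -m creep '[[[1,0.038,0.011,0,0],[1,0.038,0.011,0,0],[1,0.038,0.011,0,0],[1,0.038,0.011,0,0],[1,0.038,0.011,0,0]]]'
python3 - <<'E'
from h import *
s=arm.observe();print(s["tcp_pos"])
im=eyes.capture("scene");save(cv2.resize(im[150:300,90:340],(800,480)),"sc4.png")
print([np.round(at_z("scene",r["point"],.047),3) for r in models.tip_of("short1_mid","scene")[:3]])
t=np.array([.6165,-.112,s["tcp_pos"][2]]);print(delta(t))
E
```

```text
t: 12.85
tcp_pos: [0.5486, -0.34, 0.0628]
tcp_rot: [-179.9, -0.1, 90.1]
force: [-0.1, -0.5, -0.7]
gripper_width: 0.0851
grasp_force: 0.0
t: 13.35
tcp_pos: [0.5489, -0.3402, 0.2356]
tcp_rot: [180.0, 0.0, 90.1]
force: [1.0, -0.3, -0.6]
gripper_width: 0.0853
grasp_force: 0.0
t: 13.85
tcp_pos: [0.604, -0.1488, 0.2341]
tcp_rot: [180.0, 0.0, 90.1]
force: [-0.3, 0.4, -0.3]
gripper_width: 0.0854
grasp_force: 0.0
[ 0.60395937 -0.14876868  0.23409364]
[array([ 0.543, -0.338,  0.047])]
[0.03380968 0.01211583 0.0002296 ]
```

View pics/sc4.png

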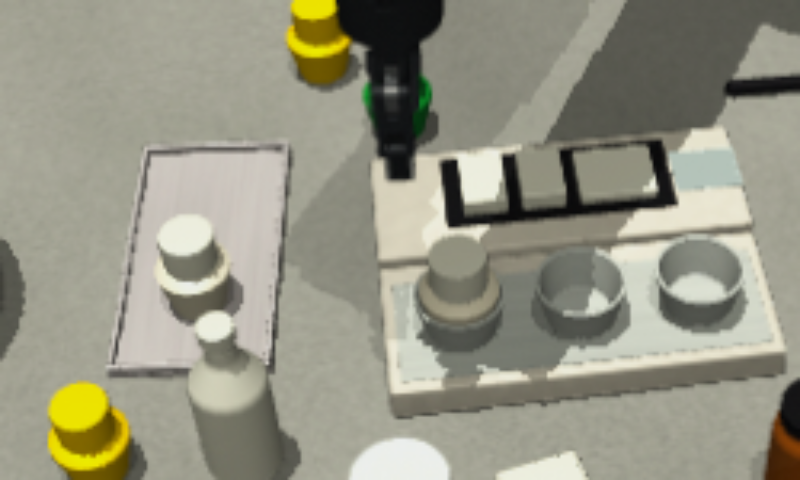

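The first short jar stands upright in the tray (190,265). The off key is down, and the mid and end keys are up. Next is the right-cup jar.

```bash
python3 -m creep '[[[1,0.034,0.012,0,0],[1,0,0,0.03,0],[1,0,0,0.035,0],[1,0,0,0.035,0],[1,0,0,0.015,0]]]'
python3 - <<'E'
from h import *
im=eyes.capture("wrist");P=eyes.camera_params("wrist");save(cv2.resize(im,(640,480)),"w5.png");print(delta([.6165,-.112,.097]))
E
```

```text
t: 14.45
tcp_pos: [0.6139, -0.116, 0.1152]
tcp_rot: [-179.8, -0.1, 90.1]
force: [-0.6, 1.5, -0.2]
gripper_width: 0.0851
grasp_force: 0.0
[0.00378752 0.00316176 0.01709783]
```

View pics/w5.png

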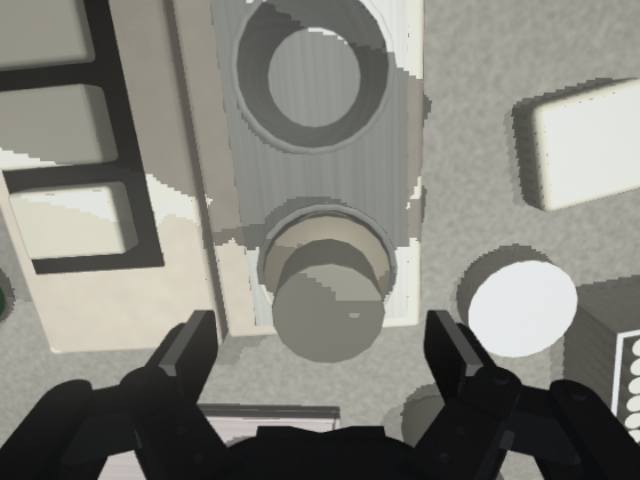

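The cap is at (328,312) and the middle cup's rim centre at (312,72), in 640 px.

```bash
python3 - <<'E'
from h import *
for n,p,z in(("s3cap",(328,312),.124),("cup2rim",(312,72),.078),("cup2floor",(314,77),.04)): print(n,np.round(at_z("wrist",np.array(p)*.875,z),4))
E
python3 -m creep '[[[1,0.003,0.002,0.01,0],[1,0,0,0.008,0],[0,0,0,0,0],[0,0,0,0,0],[0,0,0,0,0]]]'
python3 -m creep '[[[0,0,0,0,0],[0,0,0,-0.01,0],[0,0,0,-0.02,0],[0,0,0,-0.04,0],[0,0,0,-0.04,0]]]'
```

```text
s3cap [ 0.6184 -0.109   0.124 ]
cup2rim [ 0.6112 -0.0136  0.078 ]
cup2floor [ 0.6112 -0.0117  0.04  ]
t: 15.0
tcp_pos: [0.6182, -0.1136, 0.1022]
tcp_rot: [179.9, 0.1, 90.1]
force: [-0.3, 0.7, 3.4]
gripper_width: 0.0461
grasp_force: 61.2
t: 15.5
tcp_pos: [0.6169, -0.113, 0.2118]
tcp_rot: [-179.9, -0.0, 90.1]
force: [1.1, -0.3, -0.6]
gripper_width: 0.0461
grasp_force: 62.0
```

```bash
python3 -m creep '[[[0,0,0,-0.02,0],[0,-0.028,-0.021,0,0],[0,-0.028,-0.0215,0,0],[0,-0.028,-0.0215,0,0],[0,-0.028,-0.0215,0,0]]]' >/dev/null
python3 -m creep '[[[0,-0.028,-0.0215,0,0],[0,-0.028,-0.0215,0,0],[0,-0.028,-0.0215,0,0],[0,-0.028,-0.0215,0,0],[0,0,0,0.02,0]]]'
python3 - <<'E'
from h import *
eyes.capture("wrist");P=eyes.camera_params("wrist")
print(delta([.445,-.34,.072]),arm.observe()["force"])
print([np.round(at_z("scene",r["point"],.047),3) for c in ["scene"] if eyes.capture(c) is not None for r in models.tip_of("tall1_mid",c)])
E
```

```text
t: 16.5
tcp_pos: [0.4452, -0.3417, 0.2136]
tcp_rot: [179.9, 0.3, 89.9]
force: [0.9, 0.5, -1.8]
gripper_width: 0.046
grasp_force: 62.5
[-0.00120241  0.00015461  0.13649245] [ 0.0508632   0.79592095 -6.17163758]
[array([0.402, 0.315, 0.047])]
```

```bash
python3 -m creep '[[[0,0,0,0.03,0],[0,0,0,0.04,0],[0,0,0,0.04,0],[0,0,0,0.022,0],[0,0,0,0.005,0]]]'
python3 -m creep '[[[0,0,0,0.002,0],[0,0,0,0.0015,0],[0,0,0,0.0015,0],[0,0,0,0,0],[0,0,0,0,0]]]'
```

```text
t: 17.15
tcp_pos: [0.446, -0.3355, 0.0716]
tcp_rot: [-179.8, -0.2, 90.2]
force: [-0.4, 0.1, -2.6]
gripper_width: 0.046
grasp_force: 62.5
t: 17.65
tcp_pos: [0.4468, -0.3379, 0.0695]
tcp_rot: [180.0, 0.0, 90.1]
force: [0.4, -0.3, -2.4]
gripper_width: 0.046
grasp_force: 62.5
```

```bash
python3 -m creep '[[[0,0,0,0.002,0],[0,0,0,0.001,0],[0,0,0,0.001,0],[0,0,0,0,0],[0,0,0,0,0]]]'
python3 -m creep '[[[0,0,0,0,0],[0,0,0,0,0],[0,0,0,0,0],[0,0,0,0,0],[0,0,0,0,0]]]'
```

```text
t: 18.15
tcp_pos: [0.4469, -0.3385, 0.0672]
tcp_rot: [180.0, 0.1, 90.1]
force: [-5.2, 3.9, 15.2]
gripper_width: 0.0461
grasp_force: 64.1
t: 18.65
tcp_pos: [0.4469, -0.3385, 0.0672]
tcp_rot: [180.0, 0.1, 90.1]
force: [-5.6, 3.6, 15.8]
gripper_width: 0.046
grasp_force: 64.1
```

```bash
python3 -m creep '[[[0,0,0,-0.001,0],[1,0,0,0,0],[1,0,0,0,0],[1,0,0,0,0],[1,0,0,-0.005,0]]]' >/dev/null
python3 -m creep '[[[1,0,0,-0.02,0],[1,0,0,-0.04,0],[1,0,0,-0.045,0],[1,0,0,-0.045,0],[1,0,0,-0.035,0]]]'
python3 -m creep '[[[1,0.03,0.003,0,0],[1,0.045,0.003,0,0],[1,0.045,0.003,0,0],[1,0.045,0.003,0,0],[1,0.045,0.003,0,0]]]' >/dev/null
python3 -m creep '[[[1,0.045,0.003,0,0],[1,0.045,0.003,0,0],[1,0.045,0.003,0,0],[1,0.045,0.003,0,0],[1,0.045,0.003,0,0]]]' >/dev/null
python3 -m creep '[[[1,0.045,0.003,0,0],[1,0.045,0.003,0,0],[1,0.02,0,0,0],[1,0,0,0,0],[1,0,0,0,0]]]'
python3 - <<'E'
from h import *
im=eyes.capture("wrist");P=eyes.camera_params("wrist");save(cv2.resize(im,(800,600)),"w6.png")
json.dump({k:np.array(v).tolist() for k,v in P.items()},open("P6.json","w"))
print([np.round(np.r_[r["score"],at_z("wrist",r["point"],.052,P)],3) for r in models.tip_of("tall1_mid","wrist")])
a=eyes.capture("side")
print([np.round(np.r_[r["score"],at_z("side",r["point"],.052)],3) for r in models.tip_of("tall1_mid","side")])
E
```

```text
t: 19.65
tcp_pos: [0.4468, -0.3378, 0.2592]
tcp_rot: [179.9, 0.1, 90.1]
force: [0.1, -1.1, 0.1]
gripper_width: 0.0855
grasp_force: 0.0
t: 21.15
tcp_pos: [0.4813, 0.2074, 0.2559]
tcp_rot: [-180.0, 0.0, 90.2]
force: [-0.1, 0.2, 0.8]
gripper_width: 0.0857
grasp_force: 0.0
[]
[array([0.65 , 0.414, 0.299, 0.052])]
```

View pics/w6.png

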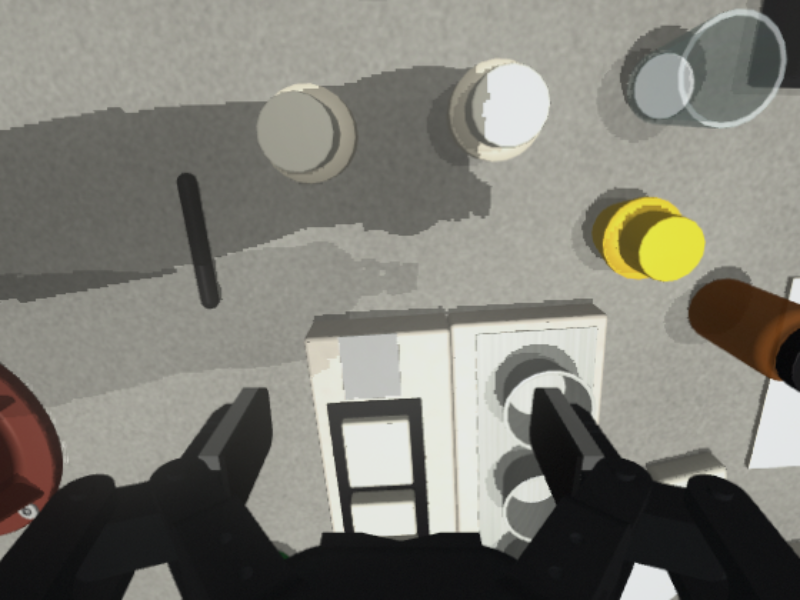

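Tall A's cap is at (295,131) and tall C's cap at (511,105), both cream. The yellow jar at (650,240) is a look-alike, so I leave it alone.

```bash
python3 - <<'E'
from h import *
P=json.load(open("P6.json"))
for p in((295,131),(511,105)): print(at_z("wrist",np.array(p)*.7,.104,P), delta(at_z("wrist",np.array(p)*.7,.104,P)))
E
```

```text
[0.41901466 0.29938379 0.104     ] [ 0.09303645 -0.06267235  0.15190399]
[0.54934781 0.31426669 0.104     ] [0.10786089 0.06766746 0.15193524]
```

```bash
python3 -m creep '[[[1,0.027,0.017,0,0],[1,0.027,0.017,0,0],[1,0.027,0.017,0.02,0],[1,0.0265,0.0165,0.03,0],[1,0,0,0.03,0]]]'
python3 -m creep '[[[1,0,0,0.03,0],[1,0,0,0.018,0],[1,0,0,0,0],[1,0,0,0,0],[1,0,0,0,0]]]'
python3 - <<'E'
from h import *
im=eyes.capture("wrist");save(cv2.resize(im,(640,480)),"w7.png");print(delta([.5485,.314,.077]))
E
```

```text
t: 21.85
tcp_pos: [0.5502, 0.3164, 0.1739]
tcp_rot: [180.0, -0.0, 90.1]
force: [-0.1, -0.6, 0.2]
gripper_width: 0.0852
grasp_force: 0.0
t: 22.35
tcp_pos: [0.5498, 0.3149, 0.1297]
tcp_rot: [179.9, -0.0, 90.1]
force: [-0.2, 0.2, -0.1]
gripper_width: 0.0851
grasp_force: 0.0
[-0.00110034 -0.00148036  0.05271677]
```

View pics/w7.png

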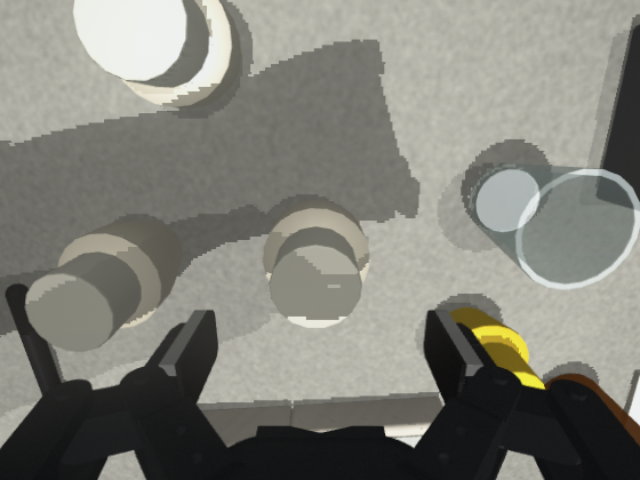

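The target cap is at (316,285), between the fingers. Before descending I'll check the clearance from the yellow jar.

```bash
python3 - <<'E'
from h import *
P=json.load(open("P6.json"))
print("yellow",at_z("wrist",np.array((672,248))*.7,.084,P))
for p in((316,285),(80,308),(130,22)): print(at_z("wrist",np.array(p)*.875,.104))
E
```

```text
yellow [0.67513053 0.22354164 0.084     ]
[0.5495028  0.31716493 0.104     ]
[0.42590875 0.30364773 0.104     ]
[0.47347952 0.43531737 0.104     ]
```

Clearance is good (about 0.11 m). I'll descend and grip.

```bash
python3 -m creep '[[[1,0.001,-0.0005,0.025,0],[1,0,0,0.02,0],[1,0,0,0.005,0],[0,0,0,0,0],[0,0,0,0,0]]]' >/dev/null
python3 -m creep '[[[0,0,0,0,0],[0,0,0,0,0],[0,0,0,0,0],[0,0,0,0,0],[0,0,0,0,0]]]'
python3 -m creep '[[[0,0,0,-0.01,0],[0,0,0,-0.03,0],[0,0,0,-0.04,0],[0,0,0,-0.04,0],[0,0,0,-0.03,0]]]'
```

```text
t: 23.4
tcp_pos: [0.5491, 0.3165, 0.0799]
tcp_rot: [179.9, -0.0, 90.1]
force: [-2.7, 0.3, 5.5]
gripper_width: 0.0461
grasp_force: 61.0
t: 23.9
tcp_pos: [0.5487, 0.3163, 0.2317]
tcp_rot: [179.8, -0.0, 90.1]
force: [1.2, -0.6, -3.3]
gripper_width: 0.0463
grasp_force: 62.2
```

```bash
python3 -m creep '[[[0,-0.03,0.005,0,0],[0,-0.043,0.007,0,0],[0,-0.043,0.007,0,0],[0,-0.043,0.007,0,0],[0,-0.043,0.007,0,0]]]' >/dev/null
python3 -m creep '[[[0,-0.043,0.007,0,0],[0,-0.043,0.007,0,0],[0,-0.043,0.007,0,0],[0,-0.043,0.007,0,0],[0,-0.043,0.007,0,0]]]' 
python3 -m creep '[[[0,-0.01,0.001,0,0],[0,0,0,0.02,0],[0,0,0,0.02,0],[0,0,0,0.01,0],[0,0,0,0,0]]]' 
python3 - <<'E'
from h import *
im=eyes.capture("wrist");save(cv2.resize(im,(640,480)),"w8.png");print(delta([.6178,-.112,.1195]))
E
```

```text
t: 24.9
tcp_pos: [0.6172, -0.1026, 0.2289]
tcp_rot: [179.9, 0.0, 90.1]
force: [1.2, -0.2, -1.6]
gripper_width: 0.0464
grasp_force: 62.3
t: 25.4
tcp_pos: [0.6173, -0.11, 0.1766]
tcp_rot: [-179.9, -0.1, 90.1]
force: [-0.3, -0.7, -2.6]
gripper_width: 0.0464
grasp_force: 62.6
[-1.76477793e-03 -9.06982562e-06  5.84764346e-02]
```

View pics/w8.png

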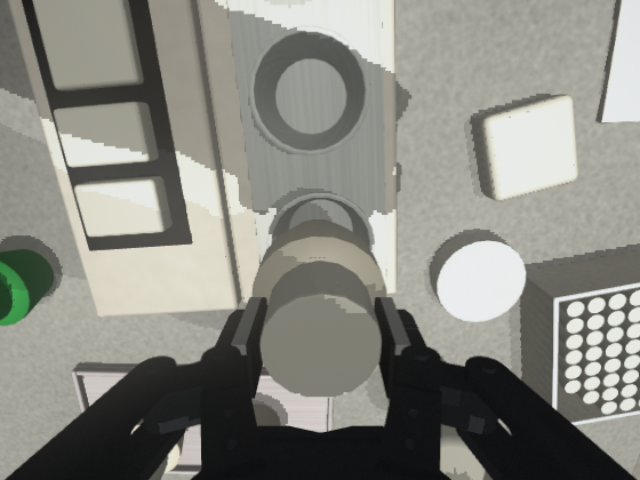

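The jar hangs straight over the right cup, whose rim shows at about (320,230). I'll lower it in.

```bash
python3 -m creep '[[[0,-0.001,0,0.01,0],[0,0,0,0.012,0],[0,0,0,0.012,0],[0,0,0,0.01,0],[0,0,0,0.004,0]]]'
python3 -m creep '[[[0,0,0,0.003,0],[0,0,0,0.002,0],[0,0,0,0.001,0],[0,0,0,0,0],[0,0,0,0,0]]]'
```

```text
t: 25.95
tcp_pos: [0.6173, -0.1114, 0.1278]
tcp_rot: [-179.9, -0.0, 90.1]
force: [-0.2, -0.0, -3.1]
gripper_width: 0.0462
grasp_force: 62.6
t: 26.45
tcp_pos: [0.6183, -0.1118, 0.1241]
tcp_rot: [180.0, 0.0, 90.1]
force: [0.7, 0.2, -2.7]
gripper_width: 0.046
grasp_force: 62.6
```

```bash
python3 -m creep '[[[0,0,0,0.002,0],[0,0,0,0.0015,0],[0,0,0,0.001,0],[0,0,0,0,0],[0,0,0,0,0]]]'
python3 -m creep '[[[0,0,0,0.001,0],[0,0,0,0.0005,0],[0,0,0,0,0],[0,0,0,0,0],[0,0,0,0,0]]]'
```

```text
t: 26.95
tcp_pos: [0.6182, -0.1119, 0.1199]
tcp_rot: [180.0, 0.0, 90.1]
force: [-2.5, 1.3, 5.4]
gripper_width: 0.0461
grasp_force: 63.1
t: 27.45
tcp_pos: [0.6183, -0.1121, 0.1198]
tcp_rot: [179.9, 0.1, 90.1]
force: [-6.2, 0.6, 14.5]
gripper_width: 0.0462
grasp_force: 64.4
```

```bash
python3 -m creep '[[[0,0,0,-0.001,0],[1,0,0,0,0],[1,0,0,0,0],[1,0,0,0,0],[1,0,0,-0.01,0]]]' 
python3 -m creep '[[[1,0,0,-0.03,0],[1,0,0,-0.04,0],[1,0.02,-0.01,-0.04,0],[1,0.04,-0.017,-0.03,0],[1,0.04,-0.017,-0.03,0]]]' >/dev/null
python3 -m creep '[[[1,0.04,-0.017,0,0],[1,0.04,-0.017,0,0],[1,0.04,-0.017,0,0],[1,0.04,-0.017,0,0],[1,0.04,-0.017,0,0]]]' >/dev/null
python3 -m creep '[[[1,0.04,-0.017,0,0],[1,0.04,-0.017,0,0],[1,0.01,-0.002,0,0],[1,0,0,0,0],[1,0,0,0,0]]]' 
python3 - <<'E'
from h import *
im=eyes.capture("wrist");P=eyes.camera_params("wrist");save(cv2.resize(im,(800,600)),"w9.png")
s=eyes.capture("scene");save(cv2.resize(s[150:300,180:430],(800,480)),"sc9.png")
json.dump({k:np.array(v).tolist() for k,v in P.items()},open("P9.json","w"))
E
```

```text
t: 27.95
tcp_pos: [0.6172, -0.1114, 0.1274]
tcp_rot: [-179.9, -0.1, 90.1]
force: [0.0, 0.3, 0.1]
gripper_width: 0.0855
grasp_force: 0.0
t: 29.45
tcp_pos: [0.4545, 0.273, 0.2958]
tcp_rot: [180.0, 0.0, 90.1]
force: [0.4, -0.1, 0.1]
gripper_width: 0.085
grasp_force: 0.0
```

View pics/w9.png

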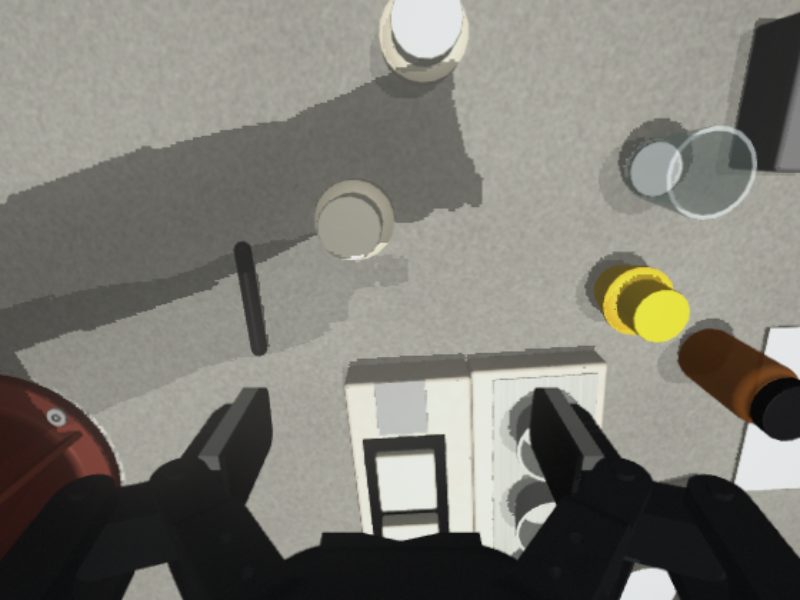

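View pics/sc9.png

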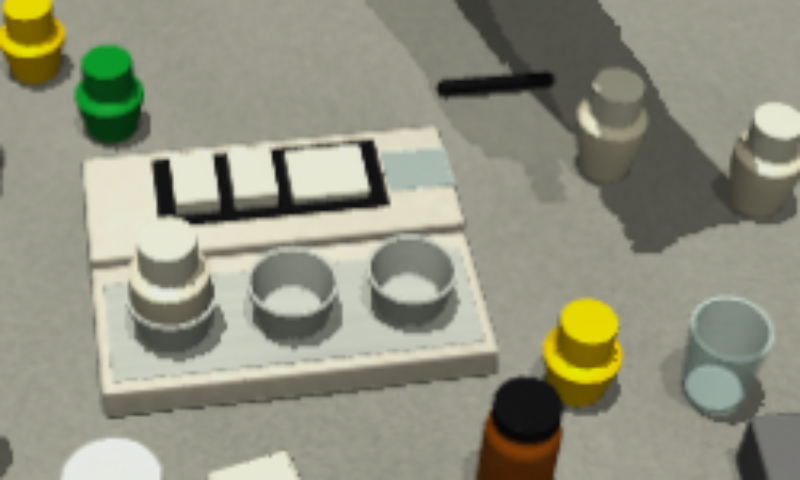

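The tall jar is seated in the right cup. Remaining are tall A, cap at wrist (350,226), and tall B, cap at (427,22). The cream colour marks them as the real ones.

```bash
python3 - <<'E'
from h import *
P=json.load(open("P9.json"))
for p in((350,226),(427,22)): w=at_z("wrist",np.array(p)*.7,.104,P);print(w, delta(w))
E
```

```text
[0.41951975 0.30100042 0.104     ] [ 0.02856403 -0.03530173  0.19163645]
[0.47365781 0.43342878 0.104     ] [0.16096862 0.01889443 0.19160222]
```

```bash
python3 -m creep '[[[1,0.015,-0.018,0.02,0],[1,0.014,-0.017,0.03,0],[1,0,0,0.04,0],[1,0,0,0.04,0],[1,0,0,0.03,0]]]'
python3 - <<'E'
from h import *
im=eyes.capture("wrist");P=eyes.camera_params("wrist")
# white/grey cap measure: network near view
print([np.round(np.r_[r["score"],r["point"],at_z("wrist",r["point"],.052,P)],3) for r in models.tip_of("tall1_mid","wrist")])
print(delta([.4195,.301,.08]),proj("wrist",[.4195,.301,.104],P))
c=cv2.HoughCircles(cv2.medianBlur(cv2.cvtColor(im,cv2.COLOR_RGB2GRAY),5),cv2.HOUGH_GRADIENT,1,30,param1=80,param2=25,minRadius=25,maxRadius=60)
print(c); 
for q in (c[0] if c is not None else []): print(np.round(at_z("wrist",q[:2],.104,P),3))
E
```

```text
t: 30.05
tcp_pos: [0.4189, 0.3012, 0.1331]
tcp_rot: [-179.9, 0.0, 90.0]
force: [-0.6, -0.3, -0.6]
gripper_width: 0.0856
grasp_force: 0.0
[]
[0.00062376 0.0027146  0.05123911] [282.06835579 252.55058222]
[[[277.5 234.5  51.4]
  [366.5  15.5  52.8]]]
[0.417 0.312 0.104]
[0.458 0.421 0.104]
```

```bash
python3 -m creep '[[[1,0.001,0,0.025,0],[1,0,0,0.018,0],[1,0,0,0.006,0],[1,0,0,0.002,0],[0,0,0,0,0]]]' 
python3 -m creep '[[[0,0,0,0,0],[0,0,0,0,0],[0,0,0,0,0],[0,0,0,0,0],[0,0,0,0,0]]]'
python3 -m creep '[[[0,0,0,-0.01,0],[0,0,0,-0.03,0],[0,0,0,-0.04,0],[0,0,0,-0.04,0],[0,0,0,-0.03,0]]]'
```

```text
t: 30.65
tcp_pos: [0.42, 0.3035, 0.086]
tcp_rot: [179.9, -0.0, 90.1]
force: [0.5, 0.5, 0.4]
gripper_width: 0.0733
grasp_force: 0.0
t: 31.15
tcp_pos: [0.4197, 0.304, 0.0861]
tcp_rot: [179.9, -0.0, 90.1]
force: [-2.7, -1.1, 7.2]
gripper_width: 0.0463
grasp_force: 60.6
t: 31.65
tcp_pos: [0.4193, 0.3037, 0.2378]
tcp_rot: [179.9, -0.0, 90.1]
force: [0.0, 0.1, -2.7]
gripper_width: 0.0459
grasp_force: 62.4
```

```bash
python3 -m creep '[[[0,-0.03,0.018,0,0],[0,-0.035,0.021,0,0],[0,-0.035,0.021,0,0],[0,-0.035,0.021,0,0],[0,-0.035,0.021,0,0]]]' >/dev/null
python3 -m creep '[[[0,-0.035,0.021,0,0],[0,-0.035,0.021,0,0],[0,-0.035,0.021,0,0],[0,-0.035,0.021,0,0],[0,-0.006,0.004,0,0]]]' 
python3 -m creep '[[[0,0,0,0.015,0],[0,0,0,0.015,0],[0,0,0,0.01,0],[0,0,0,0,0],[0,0,0,0,0]]]' 
python3 - <<'E'
from h import *
print(delta([.611,-.0125,.126]))
E
```

```text
t: 32.65
tcp_pos: [0.611, -0.0159, 0.2342]
tcp_rot: [-180.0, 0.1, 89.9]
force: [-0.3, 1.1, -2.9]
gripper_width: 0.0459
grasp_force: 62.9
t: 33.15
tcp_pos: [0.6094, -0.0115, 0.1947]
tcp_rot: [-180.0, 0.0, 90.2]
force: [0.4, 0.6, -2.7]
gripper_width: 0.0455
grasp_force: 62.9
[-0.00099827  0.00157992  0.06873353]
```

```bash
python3 -m creep '[[[0,0,0.001,0.015,0],[0,0,0,0.015,0],[0,0,0,0.015,0],[0,0,0,0.01,0],[0,0,0,0.005,0]]]'
python3 -m creep '[[[0,0,0,0.003,0],[0,0,0,0.001,0],[0,0,0,0,0],[0,0,0,0,0],[0,0,0,0,0]]]'
```

```text
t: 33.65
tcp_pos: [0.6106, -0.0117, 0.1332]
tcp_rot: [-180.0, -0.1, 90.1]
force: [2.2, 3.1, 0.3]
gripper_width: 0.0461
grasp_force: 63.0
t: 34.15
tcp_pos: [0.611, -0.012, 0.131]
tcp_rot: [180.0, -0.0, 90.1]
force: [1.2, 3.1, -0.7]
gripper_width: 0.0454
grasp_force: 62.9
```

```bash
python3 -m creep '[[[0,0.0015,0.0005,0.001,0],[0,0,0,0.001,0],[0,0,0,0.001,0],[0,0,0,0.001,0],[0,0,0,0,0]]]'
python3 -m creep '[[[0,0,0,0.001,0],[0,0,0,0.001,0],[0,0,0,0,0],[0,0,0,0,0],[0,0,0,0,0]]]'
```

```text
t: 34.65
tcp_pos: [0.6115, -0.0105, 0.1267]
tcp_rot: [180.0, 0.0, 90.1]
force: [2.9, 2.5, 0.1]
gripper_width: 0.0459
grasp_force: 63.0
t: 35.15
tcp_pos: [0.6115, -0.0105, 0.1262]
tcp_rot: [179.9, 0.0, 90.1]
force: [-2.0, 3.4, 10.7]
gripper_width: 0.0457
grasp_force: 64.4
```

```bash
python3 -m creep '[[[0,0,0,-0.001,0],[1,0,0,0,0],[1,0,0,0,0],[1,0,0,0,0],[1,0,0,-0.01,0]]]' 
python3 -m creep '[[[1,0,0,-0.03,0],[1,0,0,-0.04,0],[1,0.02,-0.006,-0.03,0],[1,0.04,-0.0125,-0.02,0],[1,0.04,-0.0125,0,0]]]' >/dev/null
python3 -m creep '[[[1,0.04,-0.0125,0,0],[1,0.04,-0.0125,0,0],[1,0.04,-0.0125,0,0],[1,0.04,-0.0125,0,0],[1,0.04,-0.0125,0,0]]]' >/dev/null
python3 -m creep '[[[1,0.04,-0.0125,0,0],[1,0.03,-0.01,0,0],[1,0,0,0,0],[1,0,0,0,0],[1,0,0,0,0]]]' 
python3 - <<'E'
from h import *
im=eyes.capture("wrist");P=eyes.camera_params("wrist");save(im,"w10.png")
print(delta([.4735,.434,.08]),proj("wrist",[.4735,.434,.104],P))
m=(im.min(2)>190).astype(np.uint8); m[270:]=0
n,l,st,ce=cv2.connectedComponentsWithStats(m)
for i in range(1,n):
    if st[i,4]>300: print(st[i],ce[i],np.round(at_z("wrist",ce[i],.104,P),3))
E
```

```text
t: 35.65
tcp_pos: [0.61, -0.0105, 0.1341]
tcp_rot: [-179.8, -0.0, 90.1]
force: [-0.6, 0.1, -0.3]
gripper_width: 0.0856
grasp_force: 0.0
t: 37.15
tcp_pos: [0.4949, 0.3585, 0.2559]
tcp_rot: [180.0, 0.0, 90.1]
force: [-0.3, -0.3, 0.1]
gripper_width: 0.0854
grasp_force: 0.0
[ 0.07579518 -0.02148555  0.17579625] [253.95936137 111.85496315]
```

View pics/w10.png

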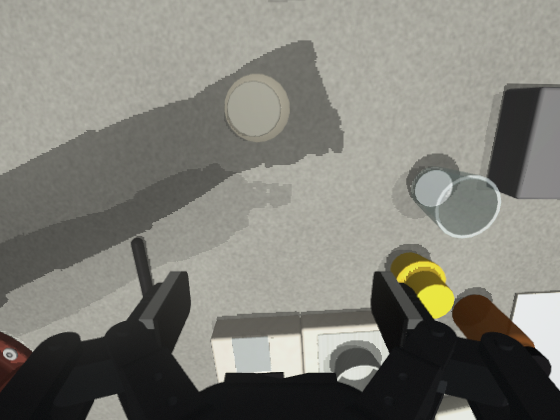

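Tall B's cap is at (254,109), which matches the expected (254,112). I'll go down and grip it.

```bash
python3 -m creep '[[[1,0.026,-0.007,0,0],[1,0.026,-0.007,0.01,0],[1,0.025,-0.007,0.03,0],[1,0,0,0.04,0],[1,0,0,0.03,0]]]'
python3 -m creep '[[[1,0,0,0.03,0],[1,0,0,0.02,0],[1,0,0,0.01,0],[1,0,0,0,0],[1,0,0,0,0]]]'
python3 - <<'E'
from h import *
print(delta([.4735,.435,.082]))
E
```

```text
t: 37.7
tcp_pos: [0.4732, 0.4355, 0.1434]
tcp_rot: [-179.9, 0.0, 90.1]
force: [-1.1, -0.2, -0.3]
gripper_width: 0.0857
grasp_force: 0.0
t: 38.2
tcp_pos: [0.4742, 0.4361, 0.0868]
tcp_rot: [179.9, -0.0, 90.1]
force: [0.5, 0.2, 0.8]
gripper_width: 0.0853
grasp_force: 0.0
[-0.00105938 -0.00066994  0.00480545]
```

```bash
python3 -m creep '[[[1,0,0,0.003,0],[0,0,0,0,0],[0,0,0,0,0],[0,0,0,0,0],[0,0,0,0,0]]]' 
python3 -m creep '[[[0,0,0,0,0],[0,0,0,-0.01,0],[0,0,0,-0.04,0],[0,0,0,-0.05,0],[0,0,0,-0.05,0]]]'
```

```text
t: 38.7
tcp_pos: [0.4734, 0.4365, 0.0835]
tcp_rot: [180.0, -0.0, 90.1]
force: [-2.3, 0.1, 6.4]
gripper_width: 0.0461
grasp_force: 61.4
t: 39.2
tcp_pos: [0.4726, 0.4357, 0.2338]
tcp_rot: [-179.9, 0.1, 90.1]
force: [1.1, 1.3, -2.2]
gripper_width: 0.046
grasp_force: 62.9
```

```bash
python3 -m creep '[[[0,-0.03,0.012,0,0],[0,-0.035,0.013,0,0],[0,-0.035,0.013,0,0],[0,-0.035,0.013,0,0],[0,-0.035,0.013,0,0]]]' >/dev/null
python3 -m creep '[[[0,-0.035,0.013,0,0],[0,-0.035,0.013,0,0],[0,-0.035,0.013,0,0],[0,-0.035,0.013,0,0],[0,-0.035,0.014,0,0]]]' 
python3 -m creep '[[[0,-0.003,0,0.015,0],[0,0,0,0.015,0],[0,0,0,0.01,0],[0,0,0,0,0],[0,0,0,0,0]]]' 
python3 - <<'E'
from h import *
print(delta([.604,.0875,.1235]))
E
```

```text
t: 40.2
tcp_pos: [0.6041, 0.09, 0.2328]
tcp_rot: [-180.0, 0.0, 90.1]
force: [0.3, 0.3, -3.7]
gripper_width: 0.046
grasp_force: 62.9
t: 40.7
tcp_pos: [0.6036, 0.0894, 0.1926]
tcp_rot: [-180.0, -0.0, 90.2]
force: [0.9, -0.2, -3.8]
gripper_width: 0.0461
grasp_force: 63.1
[-0.0018644   0.00040318  0.0691156 ]
```

```bash
python3 -m creep '[[[0,-0.0015,0.0005,0.015,0],[0,0,0,0.015,0],[0,0,0,0.015,0],[0,0,0,0.01,0],[0,0,0,0.005,0]]]'
python3 -m creep '[[[0,0,0,0.003,0],[0,0,0,0.002,0],[0,0,0,0.001,0],[0,0,0,0,0],[0,0,0,0,0]]]'
```

```text
t: 41.2
tcp_pos: [0.6036, 0.087, 0.1305]
tcp_rot: [-179.9, -0.0, 90.1]
force: [-0.6, 0.4, -3.4]
gripper_width: 0.0464
grasp_force: 63.2
t: 41.7
tcp_pos: [0.6048, 0.0869, 0.127]
tcp_rot: [180.0, 0.0, 90.1]
force: [-0.0, 0.2, -3.1]
gripper_width: 0.0464
grasp_force: 63.2
```

```bash
python3 -m creep '[[[0,0,0,0.001,0],[0,0,0,0.001,0],[0,0,0,0.001,0],[0,0,0,0.0005,0],[0,0,0,0,0]]]'
python3 -m creep '[[[0,0,0,0.001,0],[0,0,0,0,0],[0,0,0,0,0],[0,0,0,0,0],[0,0,0,0,0]]]'
```

```text
t: 42.2
tcp_pos: [0.6046, 0.0869, 0.1235]
tcp_rot: [180.0, 0.0, 90.1]
force: [-1.9, -0.1, 1.5]
gripper_width: 0.0458
grasp_force: 63.6
t: 42.7
tcp_pos: [0.6047, 0.0869, 0.1234]
tcp_rot: [180.0, 0.0, 90.1]
force: [-5.0, -0.1, 8.3]
gripper_width: 0.0458
grasp_force: 64.4
```

```bash
python3 -m creep '[[[0,0,0,-0.001,0],[1,0,0,0,0],[1,0,0,0,0],[1,0,0,0,0],[1,0,0,-0.01,0]]]' 
python3 -m creep '[[[1,0,0,-0.03,0],[1,0,0,-0.04,0],[0.5,0,0,-0.03,0],[0,-0.03,-0.0225,0,0],[0,-0.03,-0.022,0,0]]]' >/dev/null
python3 -m creep '[[[0,-0.03,-0.022,0,0],[0,-0.03,-0.022,0,0],[0,-0.03,-0.022,0,0],[0,-0.0285,-0.022,0,0],[0,0,0,0.03,0]]]'
python3 -m creep '[[[0,0,0,0.04,0],[0,0,0,0.04,0],[0,0,0,0.02,0],[0,0,0,0,0],[0,0,0,0,0]]]'
```

```text
t: 43.2
tcp_pos: [0.6037, 0.087, 0.132]
tcp_rot: [-179.9, -0.0, 90.1]
force: [-0.3, -0.2, 0.3]
gripper_width: 0.0855
grasp_force: 0.0
t: 44.2
tcp_pos: [0.4727, -0.0955, 0.2074]
tcp_rot: [179.6, 0.2, 89.9]
force: [0.0, 0.3, 0.1]
gripper_width: 0.0002
grasp_force: 0.0
t: 44.7
tcp_pos: [0.4728, -0.092, 0.1044]
tcp_rot: [180.0, 0.0, 90.1]
force: [0.2, -0.5, 0.5]
gripper_width: -0.0002
grasp_force: 0.0
```

```bash
python3 - <<'E'
from h import *
a=eyes.capture("scene")[150:300,90:350];b=eyes.capture("side")[120:280,210:390]
save(np.vstack([cv2.resize(a,(520,300)),np.pad(cv2.resize(b,(338,300)),((0,0),(0,182),(0,0)))]),"fin.png")
E
```

```text
(no output)
```

View pics/fin.png

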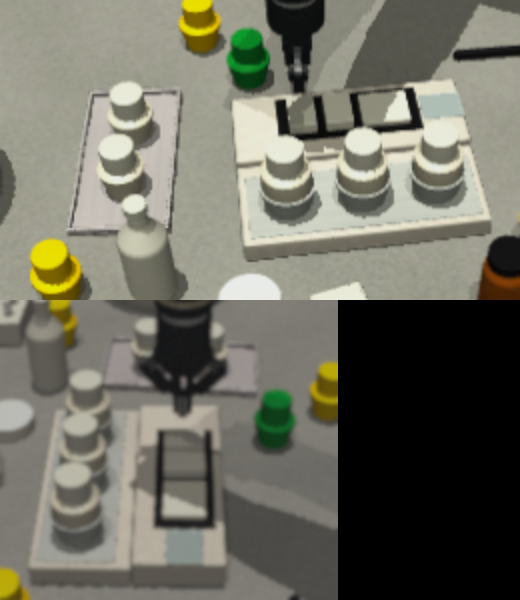

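All three tall jars are home in the cups (scene 286,175; 363,165; 438,160), and both short jars stand upright in the tray (128,112; 120,165). Now I'll press the end key.

```bash
python3 -m creep '[[[0,0,0,0.02,0],[0,0,0,0.01,0],[0,0,0,0.002,0],[0,0,0,0,0],[0,0,0,0,0]]]'
python3 -m creep '[[[0,0,0,0.006,0],[0,0,0,0.004,0],[0,0,0,0.003,0],[0,0,0,0.003,0],[0,0,0,0,0]]]'
python3 -m creep '[[[0,0,0,0.0015,0],[0,0,0,0,0],[0,0,0,0,0],[0,0,0,0,0],[0,0,0,0,0]]]'
```

```text
t: 45.3
tcp_pos: [0.4728, -0.092, 0.072]
tcp_rot: [179.9, 0.0, 90.1]
force: [-0.2, 0.4, 0.5]
gripper_width: -0.0001
grasp_force: 0.0
t: 45.8
tcp_pos: [0.4723, -0.0918, 0.0559]
tcp_rot: [-180.0, 0.0, 90.1]
force: [-5.6, 1.8, 11.8]
gripper_width: -0.0001
grasp_force: 5.9
t: 46.3
tcp_pos: [0.4724, -0.0918, 0.0557]
tcp_rot: [180.0, 0.0, 90.1]
force: [-10.2, 4.5, 24.4]
gripper_width: 0.0002
grasp_force: 12.4
```

```bash
python3 -m creep '[[[0,0,0,-0.01,0],[0,0,0,-0.03,0],[0,0,0,-0.04,0],[0,0,0,-0.04,0],[0,0,0,-0.04,0]]]'
python3 -m creep '[[[0,0,0,-0.02,0],[0,0,0,0,0],[0,0,0,0,0],[0,0,0,0,0],[0,0,0,0,0]]]'
python3 - <<'E'
from h import *
for c in("scene","side","wrist"):
    eyes.capture(c)
    for n in("key_off_top","key_mid_top","key_end_top"): print(c,n,[np.round(np.r_[r["score"],r["point"]],2) for r in models.tip_of(n,c)[:1]],proj(c,dict(key_off_top=[.4632,.0268,.064],key_mid_top=[.4678,-.0402,.064],key_end_top=[.4715,-.0907,.056])[n]).round(1))
print(arm.sign_off())
E
```

```text
t: 46.8
tcp_pos: [0.472, -0.0916, 0.2149]
tcp_rot: [-180.0, -0.0, 90.1]
force: [0.9, -0.9, 0.1]
gripper_width: 0.0003
grasp_force: 0.0
t: 47.3
tcp_pos: [0.4718, -0.0915, 0.2322]
tcp_rot: [-179.9, -0.1, 90.1]
force: [0.7, 0.7, -0.5]
gripper_width: 0.0001
grasp_force: 0.0
scene key_off_top [array([  0.58, 277.8 , 198.3 ])] [280.5 200.8]
scene key_mid_top [array([  0.66, 256.1 , 203.  ])] [257.1 203. ]
scene key_end_top [array([  0.77, 240.1 , 203.8 ])] [239.4 206.7]
side key_off_top [array([  0.73, 312.9 , 223.2 ])] [307.5 222. ]
side key_mid_top [array([  0.64, 309.7 , 203.9 ])] [307.6 204.5]
side key_end_top [array([  0.75, 309.4 , 193.5 ])] [307.6 194.4]
wrist key_off_top [array([  0.57, 267.5 ,  61.  ])] [268.3  61.7]
wrist key_mid_top [array([  0.82, 273.7 , 137.9 ])] [273.7 137.7]
wrist key_end_top [array([  0.64, 276.1 , 185.3 ])] [277.7 186.8]
the job is handed in; nothing more can be done
None
```

I handed the job in at about 47 s: off key pressed first, both short jars upright on the tray, all three tall jars seated in cups, and the end key pressed last to its hard stop; I did not see the end key latched or the off key up in a picture afterwards.

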